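# Clear the demagnetiser and hold a chisel in its slot

### The job

The steel block standing on top of the demagnetiser covers its slot: put that block back, upright and fully down, in its own pocket on the block tray (the empty pocket that fits it closely) and let go of it. Then take the flat chisel out of the tool rack, pass its blade straight down through the demagnetiser's slot until about 50 mm of blade is below the top face, and finish while holding it there, still and upright, hanging in the gripper. Leave the other tools and blocks where they are.

Things in the scene. Friction and masses are not known exactly. Their poses are not given: they have to be found in the camera images.
- demag: Demagnetiser: a small portal fixed on the bench, open to its own +x and -x. Origin on the bench under its centre. Steel top plate 110 mm (x) by 130 mm (y), 12 mm thick, its top face 110 mm above the bench, with one slot through its centre. Below the plate a copper coil frame (24 mm high, opening 46 x 22 mm) lies around the slot; then 64 mm of free space down to a 10 mm base plate.
- slot (a point): Centre of the demagnetiser's slot, at the top face of the top plate (110 mm above the bench). The slot goes straight through, 32 mm long along this frame's x and 10 mm wide along y; z is up.
- block: The plain steel setting block to put away, 36 x 36 x 55 mm (tall), 0.35 to 0.7 kg, standing upright at the start on the demagnetiser's top plate over the slot. Origin at the centre of its underside, z up, x and y square to its sides.
- dock_small: Wooden dock, 74 x 74 x 30 mm, fixed on the block tray (270 x 90 x 10 mm board). Square pocket 30 x 30 mm, open at the top, 22 mm deep, sides along the dock's x and y. Origin: centre of its underside (10 mm above the bench); pocket floor 8 mm higher. Holds the small block. The three docks stand in a row 85 mm apart, in any order.
- dock_medium: As dock_small, but the pocket is 40 x 40 mm: the home of block. Empty at the start. Pocket floor 8 mm, rim 30 mm above its origin.
- dock_large: As dock_small, but the pocket is 50 x 50 mm. Empty at the start (its block stands elsewhere on the bench). Too wide for block.
- block_small: Steel block 26 x 26 x 55 mm standing in dock_small; origin at the centre of its underside. To be left alone.
- block_large: Steel block 46 x 46 x 55 mm standing on the far part of the bench; origin at the centre of its underside. To be left alone.
- rack: Wooden tool rack fixed on the bench, 240 mm (x) by 60 mm (y), top face 100 mm high, with three equal slots 34 mm (along x) by 12 mm (along y) at x = -70, 0 and +70 mm. Tools hang in them by their shoulders. Origin on the bench under its centre.
- chisel: Flat chisel, 0.2 to 0.33 kg, hanging upright by its shoulder in a rack slot. Origin: centre of the blade's lower end; z up along it. Blade 30 (x) by 8 mm (y) up to z = 85 mm, its lowest 8 mm reduced to 25 x 4; shoulder 44 x 28 at z 85 to 91; rectangular wooden handle 36 (x) by 24 mm (y) at z 91 to 171, top at 175. Grip it across the 24 mm (y).
- chisel_grip (a point): Point on the handle's axis, 140 mm above the chisel's lower end, where it is well gripped; axes as chisel.
- chisel_tip (a point): Centre of the lower end of the chisel's blade; axes as chisel.
- file: Round file hanging in another slot of the rack: rod 10 mm, turned round wooden handle up to 28 mm, 168 mm long; origin at its lower end. To be left alone.
- screwdriver: Screwdriver hanging in another slot of the rack: rod 8 mm, round black handle 30 mm, 154 mm long; origin at its lower end. To be left alone.
Not all that is in view belongs to the job. What is shaped like the block but pink or purple is not meant.

How it is judged:
By the outcome, as a careful person would: the job done as asked, in the order asked, and still so for the second after the job is handed in, while the arm keeps its last pose, push and grip.
It also fails if it takes over 58 s, if anything falls off the work surface, if the arm or the gripper's body presses on something with over 40 N, if the wrist force passes 120 N, or if a joint passes its speed limit or range.

### The arm

A 6-joint arm with a two-finger parallel gripper is mounted at the origin on the work surface. World frame = base frame: x ahead of the robot, y to its left, z up, the work surface at z = 0. Lengths are in m, angles in rad, forces in N, time in s.
With the tool pointing down it reaches from about 0.275 to 0.75 m from the base axis. Payload 10.2 kg.
Tool frame: the origin (TCP) lies midway between the tips of the shut fingers; the grasp point (between the pads) lies 19 mm behind it; z points along the fingers, y is the line along which they close (so a half turn about z gives the same grasp; the last joint's range is limited). The gripper opens to 85 mm and grips with 20 to 120 N. Pads are 22 mm wide; open, the fingers measure 114 mm over their backs; the gripper's body (76 mm by 85 mm) begins 54 mm behind the grasp point. The pads swing forward as they close: fully open they stand 13 mm farther back than shut.
Start: joints at [-1.439, 0.313, 1.498, -0, 1.331, -0.223], TCP at [0.182, -0.492, 0.231] pointing down, gripper open.
Joint ranges: [-2.94, 2.94], [-0.97, 2.17], [0.19, 2.56], [-1.23, 4.37], [0.02, 3.11], [-2.88, 2.88]. Speed limits (rad/s): [2.39, 2.39, 3.01, 3.14, 3.14, 3.14].

### API

Orientations are given as [roll, pitch, yaw] about the fixed x, y, z axes, in that order (R = Rz(yaw) Ry(pitch) Rx(roll)).
In Python, from station import r gives the robot as it stands.
- The arm moves only by the shell command python3 -m handwheel 'ROWS' [FORCE]. ROWS is JSON, a list of rows, each a list of 3 entries, a list of its own where there are three numbers: the shift along the tool's x, y, z in m, then the turn, a rotation vector about the tool's x, y, z in rad, then the opening, from 0 (shut) to 1 (fully open). A call has 1 to 5 rows; each row is the pose to reach, as a shift and turn from the pose commanded when the call began, along the tool's axes at that moment; what a row does not reach only later rows make up. A row lasts 1/10 s, in which the tool goes at most 50 mm and 8.59 degrees, less where a joint would pass 70% of its speed; a pose out of reach is approached as far as the arm can. A call with a gripper value outside its range is refused whole. The fingers move at their own pace and stop on an object; FORCE is the grip in N (left out, the last holds). Time passes only in rows, so rows that repeat a pose let the fingers close. It gives the time, the measured TCP pose, the force, the opening and the grip force at its end, in the units of the state.
- r.read_state(): the state, without advancing time (a new reading comes with each control period).
- r.get_image(name): name is "side" or "top"; returns a dict with "color" (384x512x3 uint8, red, green, blue), "z_map" (384x512 float32, m along the optical axis (not along the pixel's ray), 0 where there is no reading), "intrinsics" (3x3 intrinsics, pixels), "origin" and "orientation" of the camera in the world. Camera axes: x right, y up, looking along -z (the intrinsics and any distortion apply to the point x, -y, -z); pixel columns grow to the right and rows downward; lengths in m; the calibration is good to about 2 mm. A picture is of the moment at which its call begins.
- r.sign_off(): hands the job in; it is judged then, once.
The state is a dict: "time": time; "q": joint angles; "dq": joint speeds; "joint_torque": joint torques, N m; "tool_pos": TCP position; "tcp_rot": TCP orientation; "wrist_force": force on the tool from outside, world axes, zero at the start; "ft_torque": the same for the moment, N m; "grip_width": finger opening in m; "grasp_force": force on a finger pad.
Only numpy, scipy, OpenCV 4.12 (cv2) and the standard library are available. Lean on these libraries where they do the work, as an engineer would, in place of code of your own. Each camera call takes 0.05 s, during which the arm holds its last target. There are 200 camera calls.

## Working session

There is one attempt and no reset: what is moved stays moved. The work goes in short steps, Python scripts to look and compute and a shell command to move; the robot and the scene stay as the last step left them, time stands still between calls to the robot, and variables do not carry over. Pictures are saved under pics/ and viewed, at most 10 in all, crops included, and the job is handed in when it is done.

```bash
ls; mkdir -p pics; cat > h.py <<'E'
import numpy as np, cv2
from station import r
from scipy.spatial.transform import Rotation as R
def cloud(im):
    z=im["z_map"];K=np.array(im["intrinsics"]);h,w=z.shape
    u,v=np.meshgrid(np.arange(w),np.arange(h))
    p=np.stack([(u-K[0,2])/K[0,0]*z,-(v-K[1,2])/K[1,1]*z,-z],-1)
    o=np.array(im["orientation"],float)
    M=R.from_euler('xyz',o).as_matrix() if o.shape==(3,) else (o if o.shape==(3,3) else R.from_quat(o).as_matrix())
    P=p@M.T+np.array(im["origin"]); P[z==0]=np.nan
    return P
E
python3 - <<'E'
from h import *
for n in("side","top"):
    im=r.get_image(n); cv2.imwrite(f"pics/{n}0.png",im["color"][:,:,::-1]); np.savez(f"{n}0.npz",**im)
    P=cloud(im);print(n,im["intrinsics"],im["origin"],im["orientation"],[k for k in im],np.nanpercentile(P[...,2],[1,20,50,99]))
print(r.read_state())
E
```

```text
pics
side [[357.13576149   0.         258.43761263]
 [  0.         357.13576149 192.19341167]
 [  0.           0.           1.        ]] [0.27499631 0.66988796 0.6610651 ] [ 0.91981349  0.00701545 -2.74020328] ['color', 'z_map', 'intrinsics', 'origin', 'orientation'] [-0.39128965 -0.00156801  0.00157599  0.51689368]
top [[419.20733561   0.         263.69179577]
 [  0.         419.20733561 191.51607019]
 [  0.           0.           1.        ]] [ 0.46212976 -0.01004356  1.0176799 ] [ 0.12498025  0.00417011 -1.58489603] ['color', 'z_map', 'intrinsics', 'origin', 'orientation'] [-7.54653842e-01 -2.60318899e-03 -1.03476534e-04  2.90088571e-01]
{'time': 0.1, 'q': array([-1.43940536e+00,  3.13391229e-01,  1.49835510e+00, -1.38304062e-05,
        1.33098867e+00, -2.23398912e-01]), 'dq': array([-0.00250294, -0.00179379, -0.00216221, -0.00087488, -0.00046224,
       -0.0001354 ]), 'joint_torque': array([ 3.09607443e-03, -4.12896144e+01, -2.60139978e+01, -1.66797295e-04,
        3.04571535e-03,  2.27172836e-05]), 'tool_pos': array([ 0.18233703, -0.49207866,  0.23079601]), 'tcp_rot': array([-3.14047573e+00, -2.39982571e-04,  3.54793040e-01]), 'wrist_force': array([-0.10151846, -0.68267663, -0.8082562 ]), 'ft_torque': array([ 0.00027198, -0.02149279, -0.00841291]), 'grasp_force': 0.0, 'grip_width': 0.08570395147977827}
```

View pics/top0.png

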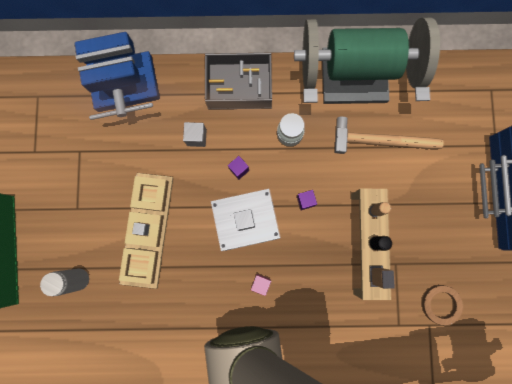

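View pics/side0.png

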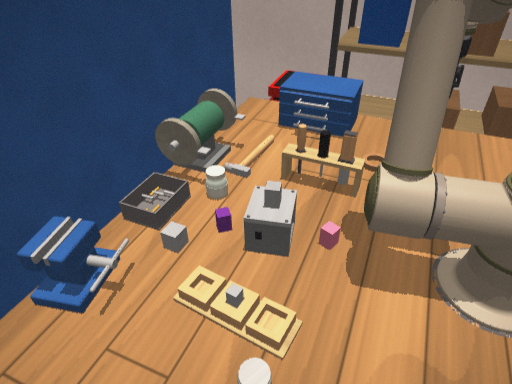

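The top view shows the demag at (245,220) with the block on it. The docks are at (151,193), (145,230, holding the small block) and (140,266). The rack at (375,245) holds the file (382,208), the screwdriver (381,243) and the flat chisel (387,279).

```bash
cat >> h.py <<'E'
def rect(P,win,zr,lo=3,show=None):
    """points in pixel window (u0,u1,v0,v1) and height range -> minAreaRect in world xy"""
    u0,u1,v0,v1=win; Q=P[v0:v1,u0:u1]
    m=(Q[...,2]>zr[0])&(Q[...,2]<zr[1])
    m=m.astype(np.uint8)
    n,l,s,_=cv2.connectedComponentsWithStats(m,connectivity=4)
    if n<2: return None
    k=1+np.argmax(s[1:,4]); q=Q[l==k]
    c,sz,a=cv2.minAreaRect((q[:,:2]*1000).astype(np.float32))
    return np.round([c[0],c[1],sz[0],sz[1],a,len(q),q[:,0].mean()*1000,q[:,1].mean()*1000,np.median(q[:,2])*1000],1)
E
python3 - <<'E'
from h import *
D={n:cloud(np.load(n+"0.npz")) for n in("top","side")}
T,S=D["top"],D["side"]
for nm,P,w,z in [("plate",T,(200,290,180,260),(.095,.125)),("block",T,(225,265,200,240),(.15,.18)),
 ("dockrow",T,(110,185,165,295),(.03,.05)),("board+docks",T,(110,185,165,295),(.004,.05)),
 ("pockA",T,(138,165,180,206),(.008,.03)),("pockC",T,(125,157,252,280),(.008,.03)),("blkS",T,(130,155,218,242),(.06,.09)),
 ("rack",T,(350,400,180,310),(.09,.11)),("chis",T,(370,400,262,295),(.17,.21)),("screw",T,(365,400,232,255),(.14,.21)),("file",T,(365,400,200,218),(.14,.21)),
 ("plateS",S,(235,305,180,235),(.095,.125)),("blockS",S,(255,290,175,215),(.15,.18)),("blockSall",S,(255,290,175,215),(.12,.18)),("docksS",S,(165,305,260,355),(.03,.05)),
 ("rackS",S,(270,370,140,190),(.09,.11)),("chisS",S,(335,360,125,170),(.12,.2)),("chistopS",S,(335,360,125,170),(.178,.21)),
 ("chisbladeS",S,(330,360,165,195),(.02,.09))]:
    print(nm,rect(P,w,z))
for n,sl in [("top",(slice(170,290),slice(110,290))),("side",(slice(120,360),slice(165,380)))]:
    pass
im=np.load("top0.npz")["color"][:,:,::-1]; a=cv2.resize(im[170:290,115:275],None,fx=4.9,fy=4.9,interpolation=2)
cv2.imwrite("pics/a.png",a[:, :])
im=np.load("side0.npz")["color"][:,:,::-1]; cv2.imwrite("pics/b.png",cv2.resize(im[110:210,230:375],None,fx=5.4,fy=5.4,interpolation=2))
E
```

```text
plate [ 516.7   34.4  110.1  130.3   11.6 2707.   516.2   34.   109.5]
block [513.2  33.8  35.9  36.   11.7 318.  512.9  33.6 164.6]
dockrow [501.4 275.9  75.3  74.   82.6 864.  501.1 274.1  39.7]
board+docks [ 501.5  275.4   92.6  269.9   82.4 4186.   498.5  271.1   36.4]
pockA [587.2 268.2  37.9  38.5  83.5 255.  587.9 269.9  17.9]
pockC [416.8 290.6  46.1  49.1  82.3 438.  416.7 292.3  18. ]
blkS [501.3 275.2  28.2  24.8  88.6 146.  501.  274.6  72.2]
rack [ 461.1 -247.3   61.8  238.4   88.8 2344.   462.4 -242.4   99.4]
chis [ 3.915e+02 -2.453e+02  3.460e+01  2.400e+01  1.000e-01  2.690e+02
  3.921e+02 -2.439e+02  1.888e+02]
screw [ 461.2 -245.9   27.8   28.7   88.9  234.   461.5 -243.7  177. ]
file [ 531.6 -246.7   24.1   24.8   55.6  198.   530.4 -244.3  182.7]
plateS [ 515.    34.6  110.3  133.6   11.6 1489.   509.5   52.9  109.6]
blockS [511.6  34.9  36.4  37.9  11.2 218.  509.2  39.8 163.9]
blockSall [511.4  35.2  36.4  39.   11.9 380.  507.8  43.6 155. ]
docksS [500.1 276.5  75.9  76.   83.3 983.  495.6 284.8  39.5]
rackS [ 460.  -247.    66.7  240.    89.3  944.   456.1 -236.5   99.5]
chisS [ 390.1 -244.2   36.3   26.9    2.4  341.   388.9 -236.7  161.5]
chistopS [ 390.1 -244.2   35.2   26.9    2.4  100.   389.  -240.3  188.4]
chisbladeS [ 388.1 -231.5   31.4   33.2    7.4  148.   389.5 -241.1   48.3]
```

View pics/b.png

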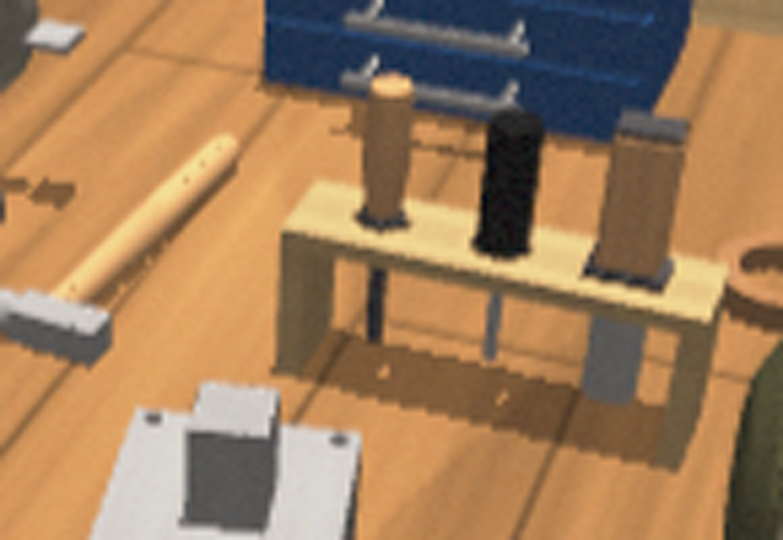

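The chisel is the rightmost tool, with a rectangular handle and a dark top cap; its blade is visible below the rack. dock_medium is the far (+x) dock, at about (585, 265) mm. The block is at about (512, 34). Moving over the block.

```bash
cat >> h.py <<'E'
def go(x,y,z,yawdeg):
    s=r.read_state(); M=R.from_euler('xyz',s["tcp_rot"])
    d=M.inv().apply(np.array([x,y,z])/1000-s["tool_pos"])
    t=(M.inv()*R.from_euler('xyz',[np.pi,0,np.radians(yawdeg)])).as_rotvec()
    print("t",round(s["time"],2),"pos",np.round(s["tool_pos"]*1000,1),"rpy",np.round(np.degrees(s["tcp_rot"]),2),"F",np.round(s["wrist_force"],1),"w",round(s["grip_width"]*1000,1),"shift mm",np.round(d*1000,1),"turn",np.round(t,4))
E
python3 -m handwheel '[[[0.04,-0.03,-0.03],[0,0,0],1],[[0.08,-0.06,-0.03],[0,0,0],1],[[0.12,-0.09,-0.03],[0,0,0],1],[[0.16,-0.12,-0.03],[0,0,0],1],[[0.20,-0.15,-0.03],[0,0,0],1]]'
python3 -m handwheel '[[[0.04,-0.03,0],[0,0,0],1],[[0.08,-0.06,0],[0,0,0],1],[[0.12,-0.09,0],[0,0,0],1],[[0.16,-0.12,0],[0,0,0],1],[[0.20,-0.15,0],[0,0,0],1]]'
python3 -m handwheel '[[[0.04,-0.03,0],[0,0,0.05],1],[[0.08,-0.06,0],[0,0,0.1],1],[[0.092,-0.079,0],[0,0,0.151],1],[[0.092,-0.079,0],[0,0,0.151],1],[[0.092,-0.079,0],[0,0,0.151],1]]'
python3 -c "
from h import *
go(512.4,34.4,133,11.7)"
```

```text
time: 0.6
tool_pos: [0.3144, -0.2864, 0.2612]
tcp_rot: [-3.141, -0.0, 0.354]
wrist_force: [0.8, -0.9, 0.7]
grip_width: 0.0857
grasp_force: 0.0
time: 1.1
tool_pos: [0.45, -0.0761, 0.2613]
tcp_rot: [3.142, 0.0, 0.355]
wrist_force: [0.8, -1.0, -0.1]
grip_width: 0.0853
grasp_force: 0.0
time: 1.6
tool_pos: [0.5079, 0.0278, 0.261]
tcp_rot: [3.142, 0.001, 0.205]
wrist_force: [0.1, -0.5, 0.1]
grip_width: 0.0853
grasp_force: 0.0
t 1.6 pos [507.9  27.8 261. ] rpy [1.800e+02 5.000e-02 1.177e+01] F [ 0.1 -0.5  0.1] w 85.3 shift mm [  5.9  -5.6 128. ] turn [0.     0.0008 0.0012]
```

```bash

python3 -m handwheel '[[[0.006,-0.006,0.04],[0,0,0],1],[[0.006,-0.006,0.08],[0,0,0],1],[[0.006,-0.006,0.115],[0,0,0],1],[[0.006,-0.006,0.128],[0,0,0],1],[[0.006,-0.006,0.128],[0,0,0],1]]'
python3 -c "
from h import *
go(512.4,34.4,133,11.7)
im=r.get_image('side');c=im['color'][:,:,::-1];cv2.imwrite('pics/c.png',cv2.resize(c[90:260,190:340],None,fx=3.5,fy=3.5,interpolation=2))"
```

```text
time: 2.1
tool_pos: [0.5116, 0.0337, 0.1317]
tcp_rot: [-3.14, 0.004, 0.203]
wrist_force: [-0.8, -0.1, 0.5]
grip_width: 0.0856
grasp_force: 0.0
t 2.1 pos [511.6  33.7 131.7] rpy [-179.93    0.21   11.6 ] F [-0.8 -0.1  0.5] w 85.6 shift mm [ 0.9 -0.5 -1.3] turn [-0.0012  0.0037 -0.0017]
```

View pics/c.png

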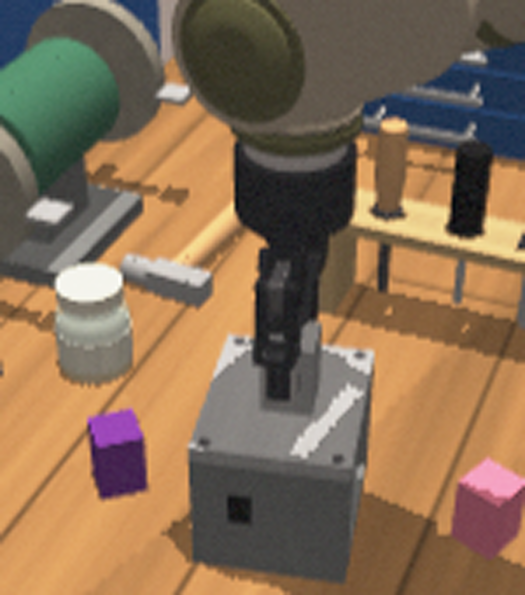

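```bash

python3 -m handwheel '[[[0,0,0],[0,0,0],0],[[0,0,0],[0,0,0],0],[[0,0,0],[0,0,0],0],[[0,0,0],[0,0,0],0],[[0,0,0],[0,0,0],0]]' 60
python3 -m handwheel '[[[0,0,0],[0,0,0],0],[[0,0,0],[0,0,0],0],[[0,0,0],[0,0,0],0],[[0,0,0],[0,0,0],0],[[0,0,0],[0,0,0],0]]'
python3 -c "
from h import *
go(512.4,34.4,133,11.7)
for n,w in (('side',(240,310,160,235)),('top',(225,265,200,240))):
  P=cloud(r.get_image(n)); print(rect(P,w,(.156,.172)),rect(P,w,(.115,.172)))"
```

```text
time: 2.65
tool_pos: [0.5133, 0.0348, 0.1342]
tcp_rot: [3.141, -0.002, 0.204]
wrist_force: [-0.7, -1.0, 5.9]
grip_width: 0.0352
grasp_force: 61.3
time: 3.15
tool_pos: [0.5133, 0.0347, 0.1342]
tcp_rot: [3.141, -0.002, 0.204]
wrist_force: [-0.8, -1.1, 5.3]
grip_width: 0.0352
grasp_force: 61.3
t 3.15 pos [513.3  34.7 134.2] rpy [ 1.7995e+02 -9.0000e-02  1.1680e+01] F [-0.8 -1.1  5.3] w 35.2 shift mm [-1.   0.2  1.2] turn [ 0.001  -0.0017 -0.0003]
[504.   43.6  53.2  28.1  67.2  97.  501.8  47.3 163.8] [503.7  42.9  54.5  30.9  63.5 298.  504.1  50.9 147.3]
None None
```

```bash

python3 -m handwheel '[[[0,0,-0.02],[0,0,0],0],[[0,0,-0.05],[0,0,0],0],[[0,0,-0.05],[0,0,0],0]]'
python3 -m handwheel '[[[0.023,-0.042,0],[0,0,0.07],0],[[0.046,-0.084,0],[0,0,0.14],0],[[0.07,-0.126,0],[0,0,0.21],0],[[0.094,-0.168,0],[0,0,0.28],0],[[0.118,-0.211,0],[0,0,0.337],0]]'
python3 -m handwheel '[[[0,0,0],[0,0,0],0],[[0,0,0],[0,0,0],0],[[0,0,0],[0,0,0],0]]'
python3 - <<'E'
from h import *
go(585.9,265.3,110,-7.65)
for n in("side","top"):
    im=r.get_image(n); np.savez(n+"1.npz",**im); P=cloud(im)
    c=im['color'][:,:,::-1]
    if n=="side": cv2.imwrite('pics/d.png',cv2.resize(c[150:380,120:330],None,fx=2.6,fy=2.6,interpolation=2))
    if n=="top":
        for nm,w,z in (("plate",(200,290,180,260),(.095,.125)),("rest docks",(110,185,165,295),(.03,.05))): print(nm,rect(P,w,z))
        cv2.imwrite('pics/e.png',cv2.resize(c[160:300,100:290],None,fx=4,fy=4,interpolation=2))
    else: print(rect(P,(235,305,180,235),(.095,.125)))
E
```

```text
time: 3.55
tool_pos: [0.5141, 0.0349, 0.1861]
tcp_rot: [3.14, -0.005, 0.204]
wrist_force: [-0.2, 0.5, -4.5]
grip_width: 0.0352
grasp_force: 61.1
time: 4.05
tool_pos: [0.5854, 0.2673, 0.1813]
tcp_rot: [3.141, 0.002, -0.136]
wrist_force: [1.5, -0.7, -3.2]
grip_width: 0.0352
grasp_force: 61.3
time: 4.35
tool_pos: [0.5853, 0.2646, 0.1822]
tcp_rot: [3.141, 0.002, -0.134]
wrist_force: [-0.4, -0.4, -4.1]
grip_width: 0.0352
grasp_force: 62.0
t 4.35 pos [585.3 264.6 182.2] rpy [ 1.7994e+02  1.0000e-01 -7.6600e+00] F [-0.4 -0.4 -4.1] w 35.2 shift mm [ 0.7 -0.9 72.2] turn [ 0.001   0.0017 -0.0001]
[ 514.9   34.8  110.5  134.3   11.8 1748.   511.8   45.   109.5]
plate [ 516.7   34.2  110.3  130.    11.6 2974.   516.    34.3  109.5]
rest docks [501.4 275.3  73.4  73.9  82.4 741.  500.7 268.6  39.7]
```

View pics/d.png

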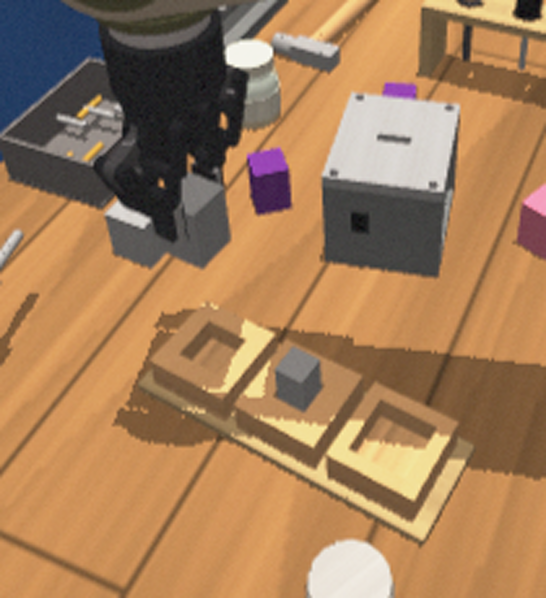

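The side view shows the block held upright over the far dock, and the slot in the demag now free. Lowering to just above the rim.

```bash

python3 -m handwheel '[[[0.0005,-0.0005,0.04],[0,0,0],0],[[0.0005,-0.0005,0.08],[0,0,0],0],[[0.0005,-0.0005,0.106],[0,0,0],0],[[0.0005,-0.0005,0.106],[0,0,0],0],[[0.0005,-0.0005,0.106],[0,0,0],0]]'
python3 - <<'E'
from h import *
go(585.6,265,42.2,-7.65)
im=r.get_image("side"); np.savez("side2.npz",**im); P=cloud(im)
c=im['color'][:,:,::-1]; cv2.imwrite('pics/f.png',cv2.resize(c[220:320,160:260],None,fx=6,fy=6,interpolation=2))
# block faces: points between rim and top near the dock
q=P[200:320,150:260].reshape(-1,3)*1000
q=q[(q[:,2]>52)&(q[:,2]<74)]
a=np.radians(-7.65); d=q[:,:2]-[585,265]
e=np.c_[d@[np.cos(a),np.sin(a)],d@[-np.sin(a),np.cos(a)],q[:,2]]
e=e[(abs(e[:,0])<40)&(abs(e[:,1])<25)]
print(len(e),np.percentile(e,[0,2,10,50,90,98,100],axis=0).round(1))
E
```

```text
time: 4.95
tool_pos: [0.5868, 0.2654, 0.0785]
tcp_rot: [-3.141, -0.001, -0.134]
wrist_force: [0.5, -0.5, -3.5]
grip_width: 0.0351
grasp_force: 61.9
t 4.95 pos [586.8 265.4  78.5] rpy [-1.7997e+02 -7.0000e-02 -7.6800e+00] F [ 0.5 -0.5 -3.5] w 35.1 shift mm [-1.2  0.6 36.3] turn [-0.0005 -0.0012 -0.0005]
123 [[-19.5 -16.2  54.4]
 [-19.3 -14.4  55.3]
 [-18.5  -9.1  56.7]
 [-17.1  15.9  63.9]
 [  6.3  19.5  71.4]
 [ 14.   19.8  73.4]
 [ 15.2  19.9  73.8]]
```

View pics/f.png

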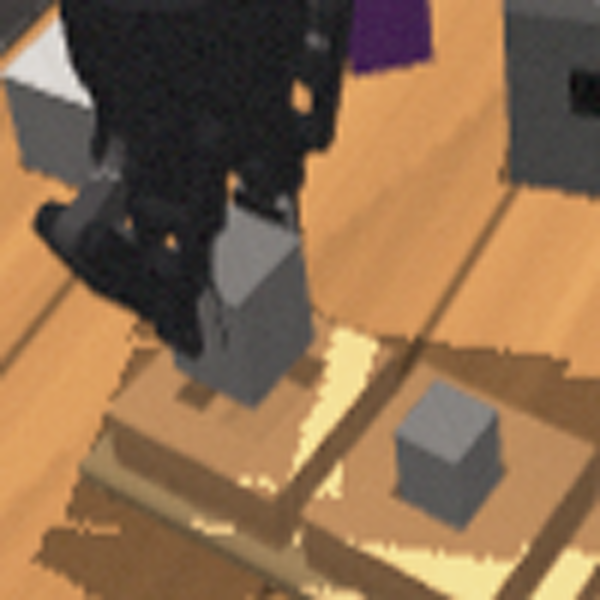

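The block hangs centred over the pocket at (250,390) in the crop, about 1 mm too far in +x. Correcting that and lowering.

```bash

python3 -m handwheel '[[[-0.001,0.0007,0],[0,0,0],0],[[-0.001,0.0007,0.006],[0,0,0],0],[[-0.001,0.0007,0.012],[0,0,0],0],[[-0.001,0.0007,0.016],[0,0,0],0],[[-0.001,0.0007,0.019],[0,0,0],0]]'
python3 -c "
from h import *
go(585.6,265,42.2,-7.65)"
```

```text
time: 5.5
tool_pos: [0.5849, 0.2653, 0.0577]
tcp_rot: [3.141, 0.001, -0.133]
wrist_force: [0.6, 0.4, -4.4]
grip_width: 0.0353
grasp_force: 62.0
t 5.5 pos [584.9 265.3  57.7] rpy [ 1.7998e+02  4.0000e-02 -7.6300e+00] F [ 0.6  0.4 -4.4] w 35.3 shift mm [ 0.7  0.2 15.5] turn [0.0003 0.0007 0.0004]
```

```bash

python3 -m handwheel '[[[0,0,0.004],[0,0,0],0],[[0,0,0.008],[0,0,0],0],[[0,0,0.012],[0,0,0],0],[[0,0,0.013],[0,0,0],0],[[0,0,0.013],[0,0,0],0]]'
python3 -c "
from h import *
go(585.6,265,42.2,-7.65)"
python3 -m handwheel '[[[0,0,0.001],[0,0,0],0],[[0,0,0.002],[0,0,0],0],[[0,0,0.003],[0,0,0],0],[[0,0,0.003],[0,0,0],0]]'
python3 -c "
from h import *
go(585.6,265,42.2,-7.65)"
```

```text
time: 6.0
tool_pos: [0.5851, 0.2654, 0.0451]
tcp_rot: [3.142, 0.0, -0.133]
wrist_force: [1.3, 0.2, -4.1]
grip_width: 0.035
grasp_force: 62.0
t 6.0 pos [585.1 265.4  45.1] rpy [ 1.80e+02  1.00e-02 -7.63e+00] F [ 1.3  0.2 -4.1] w 35.0 shift mm [0.6 0.3 2.9] turn [0.0001 0.0002 0.0003]
time: 6.4
tool_pos: [0.5852, 0.2654, 0.0423]
tcp_rot: [-3.142, -0.0, -0.133]
wrist_force: [0.3, 0.5, -4.1]
grip_width: 0.0351
grasp_force: 62.3
t 6.4 pos [585.2 265.4  42.3] rpy [-1.80e+02 -1.00e-02 -7.63e+00] F [ 0.3  0.5 -4.1] w 35.1 shift mm [0.5 0.3 0.1] turn [-0.     -0.0001  0.0003]
```

```bash

python3 -m handwheel '[[[0,0,0.0005],[0,0,0],0],[[0,0,0.001],[0,0,0],0],[[0,0,0.001],[0,0,0],0]]'
python3 -m handwheel '[[[0,0,0.0005],[0,0,0],0],[[0,0,0.001],[0,0,0],0],[[0,0,0.001],[0,0,0],0]]'
python3 -c "
from h import *
go(585.6,265,42.2,-7.65)"
```

```text
time: 6.7
tool_pos: [0.5852, 0.2654, 0.0423]
tcp_rot: [-3.142, -0.0, -0.133]
wrist_force: [-4.0, -1.7, 5.4]
grip_width: 0.0354
grasp_force: 63.4
time: 7.0
tool_pos: [0.5852, 0.2654, 0.0422]
tcp_rot: [3.142, -0.001, -0.133]
wrist_force: [-7.3, -2.2, 12.1]
grip_width: 0.035
grasp_force: 64.4
t 7.0 pos [585.2 265.4  42.2] rpy [ 1.80e+02 -4.00e-02 -7.62e+00] F [-7.3 -2.2 12.1] w 35.0 shift mm [0.4 0.3 0. ] turn [ 0.     -0.0007  0.0006]
```

```bash

python3 -m handwheel '[[[0,0,-0.001],[0,0,0],0.8],[[0,0,-0.001],[0,0,0],0.8],[[0,0,-0.001],[0,0,0],0.8],[[0,0,-0.001],[0,0,0],0.8],[[0,0,-0.001],[0,0,0],0.8]]'
python3 -m handwheel '[[[0,0,-0.01],[0,0,0],0.8],[[0,0,-0.04],[0,0,0],0.8],[[0,0,-0.09],[0,0,0],0.8],[[0,0,-0.14],[0,0,0],0.8],[[0,0,-0.19],[0,0,0],0.8]]'
python3 -m handwheel '[[[0,0,-0.03],[0,0,0],0.8],[[0,0,-0.03],[0,0,0],0.8]]'
python3 - <<'E'
from h import *
go(391,-245,260,0.5)
im=r.get_image("side"); P=cloud(im); np.savez("side3.npz",**im)
for nm,w,z in [("blk",(190,225,245,290),(.065,.09)),("docksmall",(165,305,260,355),(.03,.05)),("any high",(170,240,225,300),(.08,.12))]: print(nm,rect(P,w,z))
E
```

```text
time: 7.5
tool_pos: [0.5851, 0.2654, 0.0411]
tcp_rot: [3.142, 0.0, -0.133]
wrist_force: [0.4, 0.2, 0.1]
grip_width: 0.0681
grasp_force: 0.0
time: 8.0
tool_pos: [0.5847, 0.2653, 0.2343]
tcp_rot: [-3.141, -0.001, -0.133]
wrist_force: [0.6, -0.1, 0.7]
grip_width: 0.0686
grasp_force: 0.0
time: 8.2
tool_pos: [0.5862, 0.2657, 0.2674]
tcp_rot: [-3.138, -0.009, -0.133]
wrist_force: [-0.4, 0.5, -0.1]
grip_width: 0.0688
grasp_force: 0.0
t 8.2 pos [586.2 265.7 267.4] rpy [-179.79   -0.53   -7.63] F [-0.4  0.5 -0.1] w 68.8 shift mm [-125.8  532.1    4.3] turn [-0.003  -0.0094 -0.1418]
blk [582.9 266.8  36.8  36.5  82.6 282.  581.4 268.4  72.4]
docksmall [499.6 276.9  75.4  75.9  82.7 980.  495.5 284.9  39.5]
any high None
```

```bash

python3 -m handwheel '[[[-0.011,0.045,0],[0,0,0],0.8],[[-0.021,0.09,0],[0,0,0],0.8],[[-0.032,0.135,0],[0,0,0],0.8],[[-0.043,0.18,0],[0,0,0],0.8],[[-0.053,0.225,0],[0,0,0],0.8]]'
python3 -m handwheel '[[[-0.011,0.045,0],[0,0,0],0.8],[[-0.021,0.09,0],[0,0,0],0.8],[[-0.032,0.135,0],[0,0,0],0.8],[[-0.043,0.18,0],[0,0,0],0.8],[[-0.053,0.225,0],[0,0,0],0.8]]'
python3 -m handwheel '[[[-0.010,0.042,0],[0,0,-0.07],0.8],[[-0.019,0.082,0],[0,0,-0.142],0.8],[[-0.019,0.082,0],[0,0,-0.142],0.8],[[-0.019,0.082,0],[0,0,-0.142],0.8]]'
python3 - <<'E'
from h import *
go(390.8,-244.8,133,0.5)
E
```

```text
time: 8.75
tool_pos: [0.5011, 0.048, 0.2601]
tcp_rot: [3.142, 0.002, -0.133]
wrist_force: [1.1, -0.8, 0.5]
grip_width: 0.0682
grasp_force: 0.0
time: 9.25
tool_pos: [0.4188, -0.1677, 0.2603]
tcp_rot: [-3.141, 0.002, -0.133]
wrist_force: [0.5, -0.8, -0.6]
grip_width: 0.0682
grasp_force: 0.0
time: 9.65
tool_pos: [0.39, -0.2453, 0.2603]
tcp_rot: [-3.14, 0.001, 0.006]
wrist_force: [1.2, -0.6, -0.7]
grip_width: 0.0684
grasp_force: 0.0
t 9.65 pos [ 390.  -245.3  260.3] rpy [-1.799e+02  8.000e-02  3.600e-01] F [ 1.2 -0.6 -0.7] w 68.4 shift mm [  0.9  -0.3 127.3] turn [-0.0018  0.0013 -0.0024]
```

```bash

python3 -m handwheel '[[[0.0008,0,0.04],[0,0,0],0.8],[[0.0008,0,0.08],[0,0,0],0.8],[[0.0008,0,0.11],[0,0,0],0.8],[[0.0008,0,0.127],[0,0,0],0.8],[[0.0008,0,0.127],[0,0,0],0.8]]'
python3 -m handwheel '[[[0,0,0],[0,0,0],0],[[0,0,0],[0,0,0],0],[[0,0,0],[0,0,0],0],[[0,0,0],[0,0,0],0],[[0,0,0],[0,0,0],0]]' 50
python3 -m handwheel '[[[0,0,0],[0,0,0],0],[[0,0,0],[0,0,0],0],[[0,0,0],[0,0,0],0]]'
python3 - <<'E'
from h import *
go(390.8,-244.8,133,0.5)
im=r.get_image("side"); P=cloud(im)
print(rect(P,(330,360,165,200),(.02,.09)))
E
```

```text
time: 10.15
tool_pos: [0.3908, -0.243, 0.1321]
tcp_rot: [-3.138, 0.004, 0.01]
wrist_force: [-0.9, 0.1, 1.6]
grip_width: 0.0683
grasp_force: 0.0
time: 10.65
tool_pos: [0.3918, -0.2456, 0.1353]
tcp_rot: [3.14, -0.002, 0.009]
wrist_force: [0.3, 1.2, 6.7]
grip_width: 0.0231
grasp_force: 52.7
time: 10.95
tool_pos: [0.3918, -0.2456, 0.1353]
tcp_rot: [3.14, -0.002, 0.009]
wrist_force: [0.0, 0.0, 6.1]
grip_width: 0.0236
grasp_force: 52.7
t 10.95 pos [ 391.8 -245.6  135.3] rpy [ 1.7993e+02 -9.0000e-02  4.9000e-01] F [0.  0.  6.1] w 23.6 shift mm [-1.  -0.8  2.3] turn [ 0.0011 -0.0016 -0.0001]
[ 389.2 -231.3   30.3   34.2    3.7  153.   389.7 -240.6   48.9]
```

```bash

python3 -m handwheel '[[[0,0,0],[0,0,0],0],[[0,0,-0.01],[0,0,0],0],[[0,0,-0.04],[0,0,0],0],[[0,0,-0.07],[0,0,0],0],[[0,0,-0.1],[0,0,0],0]]' 80
python3 -m handwheel '[[[0,0,-0.025],[0,0,0],0],[[0,0,-0.03],[0,0,0],0],[[0,0,-0.03],[0,0,0],0],[[0,0,-0.03],[0,0,0],0]]'
python3 - <<'E'
from h import *
go(516,34.6,265,11.65)
im=r.get_image("side"); P=cloud(im); np.savez("side4.npz",**im)
q=P.reshape(-1,3)*1000
q=q[(abs(q[:,0]-391)<40)&(abs(q[:,1]+245)<25)&(q[:,2]>115)]
for a in range(120,260,10):
    k=q[(q[:,2]>=a)&(q[:,2]<a+10)]
    if len(k): print(a,len(k),k[:,0].min().round(1),k[:,0].max().round(1),np.median(k[:,0]).round(1),k[:,1].min().round(1),k[:,1].max().round(1),np.median(k[:,1]).round(1))
print(q[:,2].min())
E
```

```text
time: 11.5
tool_pos: [0.391, -0.245, 0.2358]
tcp_rot: [-3.141, 0.0, 0.009]
wrist_force: [0.1, -1.1, -2.5]
grip_width: 0.0229
grasp_force: 79.4
time: 11.9
tool_pos: [0.3909, -0.2449, 0.2629]
tcp_rot: [-3.14, 0.002, 0.009]
wrist_force: [-1.1, 0.6, -3.2]
grip_width: 0.0229
grasp_force: 79.4
t 11.9 pos [ 390.9 -244.9  262.9] rpy [-1.7989e+02  1.0000e-01  5.0000e-01] F [-1.1  0.6 -3.2] w 22.9 shift mm [ 127.5 -278.4   -1.8] turn [-0.0021  0.0016 -0.1946]
140 19 376.2 401.3 390.1 -247.0 -240.5 -243.4
150 33 374.1 402.6 388.5 -244.3 -237.1 -241.6
160 36 374.2 403.6 388.9 -248.3 -238.4 -241.3
170 36 373.8 402.5 387.6 -245.5 -239.0 -241.0
180 37 374.2 404.2 390.2 -246.7 -237.7 -241.6
190 38 374.1 402.8 388.1 -244.8 -237.3 -241.2
200 37 374.0 403.9 389.1 -244.4 -238.1 -241.3
210 38 374.4 402.8 388.5 -249.3 -238.6 -241.4
220 27 367.1 409.9 389.0 -241.7 -228.9 -232.1
230 71 367.3 410.5 386.6 -258.1 -227.4 -233.4
240 46 371.3 405.9 388.2 -251.9 -230.5 -233.2
250 52 371.4 406.8 387.5 -246.9 -231.0 -232.9
141.87730247287212
```

```bash

python3 -m handwheel '[[[0.018,-0.04,0],[0,0,0],0],[[0.036,-0.08,0],[0,0,0],0],[[0.055,-0.12,0],[0,0,0],0],[[0.073,-0.16,0],[0,0,0],0],[[0.092,-0.2,0],[0,0,0],0]]'
python3 -m handwheel '[[[0.018,-0.04,0],[0,0,-0.1],0],[[0.036,-0.078,0],[0,0,-0.1946],0],[[0.036,-0.078,0],[0,0,-0.1946],0],[[0.036,-0.078,0],[0,0,-0.1946],0],[[0.036,-0.078,0],[0,0,-0.1946],0]]'
python3 -m handwheel '[[[0,0,0.01],[0,0,0],0],[[0,0,0.014],[0,0,0],0],[[0,0,0.014],[0,0,0],0],[[0,0,0.014],[0,0,0],0]]'
cat > m.py <<'E'
from h import *
go(516.6,34.8,178,11.65)
im=r.get_image("side"); P=cloud(im); np.savez("side5.npz",**im)
a=np.radians(11.65); A=np.array([[np.cos(a),np.sin(a)],[-np.sin(a),np.cos(a)]])
c0=np.array([514.9,34.7])
def loc(P):
    q=P.reshape(-1,3)*1000; return np.c_[(q[:,:2]-c0)@A.T,q[:,2]]
# slot in earlier side image (side1): dark pixels on the plate
i1=np.load("side1.npz"); L1=loc(cloud(i1)); g=i1["color"].astype(float).mean(-1).ravel()
m=(abs(L1[:,0])<28)&(abs(L1[:,1])<18)&(L1[:,2]>60)&(L1[:,2]<125)
K=np.array(i1["intrinsics"]); 
# project pixels to plane z=110
M=R.from_euler('xyz',i1["orientation"]).as_matrix(); o=i1["origin"]*1000
v,u=np.mgrid[0:384,0:512]; d=np.stack([(u-K[0,2])/K[0,0],-(v-K[1,2])/K[1,1],-np.ones(u.shape)],-1)@M.T
pl=o+d*((110-o[2])/d[...,2])[...,None]; l=(pl.reshape(-1,3)[:,:2]-c0)@A.T
near=(abs(l[:,0])<28)&(abs(l[:,1])<15); med=np.median(g[near]); lo=g[near].min()
w=np.clip((med-g)/(med-lo),0,1)*near; w[w<.25]=0
print("slot centroid",(l*w[:,None]).sum(0)/w.sum(),"x ext",l[w>.5][:,0].min(),l[w>.5][:,0].max(),"y",l[w>.5][:,1].min(),l[w>.5][:,1].max())
L=loc(P); L=L[(abs(L[:,0])<30)&(abs(L[:,1])<20)&(L[:,2]>113)]
for z in range(115,215,10):
    k=L[(L[:,2]>=z)&(L[:,2]<z+10)]
    if len(k)>3: print(z,len(k),k[:,0].min().round(1),k[:,0].max().round(1),np.percentile(k[:,1],[10,50,90]).round(1))
E
python3 m.py
```

```text
time: 12.45
tool_pos: [0.4817, -0.0426, 0.2632]
tcp_rot: [-3.141, 0.002, 0.009]
wrist_force: [0.6, 0.2, -1.6]
grip_width: 0.023
grasp_force: 79.8
time: 12.95
tool_pos: [0.5165, 0.0331, 0.2636]
tcp_rot: [-3.141, 0.001, 0.202]
wrist_force: [-0.4, 1.0, -2.6]
grip_width: 0.0231
grasp_force: 80.0
time: 13.35
tool_pos: [0.5169, 0.0335, 0.2502]
tcp_rot: [-3.141, 0.0, 0.203]
wrist_force: [-0.7, -0.1, -1.8]
grip_width: 0.0232
grasp_force: 79.9
t 13.35 pos [516.9  33.5 250.2] rpy [-1.7999e+02  1.0000e-02  1.1610e+01] F [-0.7 -0.1 -1.8] w 23.2 shift mm [ 0.  -1.3 72.2] turn [-0.0001  0.0001 -0.0007]
slot centroid [ 0.32963314 -1.05967984] x ext -14.383452220109945 15.775847655085606 y -5.254924072095159 2.867949890572545
125 17 -11.3 10.6 [-1.5 -1.   0.8]
135 32 -13.9 12.9 [0.  1.6 2.5]
145 48 -15.2 13.0 [-0.8  1.1  2.7]
155 44 -15.1 13.3 [-0.1  1.8  3.5]
165 42 -15.0 13.2 [-0.6  1.6  3. ]
175 47 -14.9 13.2 [0.5 1.6 2.9]
185 44 -15.0 13.6 [0.6 2.  3.5]
195 44 -15.1 13.1 [1.1 2.1 3.6]
205 16 -15.0 12.9 [ 2.   3.2 11.5]
```

```bash

python3 -m handwheel '[[[0.0012,-0.0015,0],[0,0,0],0],[[0.0012,-0.0015,0.006],[0,0,0],0],[[0.0012,-0.0015,0.012],[0,0,0],0],[[0.0012,-0.0015,0.015],[0,0,0],0],[[0.0012,-0.0015,0.015],[0,0,0],0]]'
python3 m.py
python3 -m handwheel '[[[0,0,0.003],[0,0,0],0],[[0,0,0.006],[0,0,0],0],[[0,0,0.009],[0,0,0],0],[[0,0,0.01],[0,0,0],0],[[0,0,0.01],[0,0,0],0]]'
python3 -c "
from h import *
go(517,35,178,11.65)"
```

```text
time: 13.9
tool_pos: [0.5175, 0.0355, 0.2346]
tcp_rot: [-3.141, 0.001, 0.203]
wrist_force: [-0.4, 0.4, -1.9]
grip_width: 0.023
grasp_force: 79.9
t 13.9 pos [517.5  35.5 234.6] rpy [-1.7997e+02  7.0000e-02  1.1650e+01] F [-0.4  0.4 -1.9] w 23.0 shift mm [-1.   0.6 56.6] turn [-0.0004  0.0012  0.0001]
slot centroid [ 0.32963314 -1.05967984] x ext -14.383452220109945 15.775847655085606 y -5.254924072095159 2.867949890572545
115 27 -11.4 14.7 [0.6 2.3 4. ]
125 46 -14.1 14.8 [1.3 4.  5. ]
135 38 -13.9 14.9 [2.  3.5 4.7]
145 46 -14.2 14.9 [2.5 4.  5.4]
155 44 -14.1 15.2 [2.9 4.1 5.2]
165 45 -13.7 15.2 [2.1 3.9 5.2]
175 46 -13.5 15.4 [3.  4.5 5.9]
185 28 -13.0 14.7 [3.5 4.  5.3]
195 53 -21.0 22.8 [ 8.6 13.7 15.4]
205 82 -21.0 22.6 [ 3.4 11.7 14.2]
time: 14.45
tool_pos: [0.5177, 0.0355, 0.2251]
tcp_rot: [-3.141, 0.0, 0.203]
wrist_force: [0.6, -0.5, -1.7]
grip_width: 0.0233
grasp_force: 79.9
t 14.45 pos [517.7  35.5 225.1] rpy [-1.7999e+02  2.0000e-02  1.1650e+01] F [ 0.6 -0.5 -1.7] w 23.3 shift mm [-0.8  0.4 47.1] turn [-0.0001  0.0003  0.    ]
```

```bash

python3 -m handwheel '[[[-0.0003,0.0004,0.001],[0,0,0],0],[[-0.0003,0.0004,0.002],[0,0,0],0],[[-0.0003,0.0004,0.003],[0,0,0],0],[[-0.0003,0.0004,0.004],[0,0,0],0],[[-0.0003,0.0004,0.004],[0,0,0],0]]'
python3 -m handwheel '[[[0,0,0.001],[0,0,0],0],[[0,0,0.002],[0,0,0],0],[[0,0,0.002],[0,0,0],0]]'
python3 -m handwheel '[[[0,0,0.001],[0,0,0],0],[[0,0,0.002],[0,0,0],0],[[0,0,0.002],[0,0,0],0]]'
python3 -c "
from h import *
go(517,35,178,11.65);print(r.read_state()['ft_torque'])"
```

```text
time: 14.95
tool_pos: [0.5175, 0.0351, 0.2211]
tcp_rot: [-3.141, 0.0, 0.203]
wrist_force: [0.6, 0.1, -3.3]
grip_width: 0.0229
grasp_force: 79.9
time: 15.25
tool_pos: [0.5175, 0.0351, 0.2192]
tcp_rot: [-3.141, 0.0, 0.203]
wrist_force: [-0.2, -0.1, -2.1]
grip_width: 0.0231
grasp_force: 79.9
time: 15.55
tool_pos: [0.5175, 0.0351, 0.2171]
tcp_rot: [-3.142, 0.0, 0.203]
wrist_force: [-0.1, -0.1, -2.7]
grip_width: 0.0233
grasp_force: 79.9
t 15.55 pos [517.5  35.1 217.1] rpy [-1.800e+02  1.000e-02  1.165e+01] F [-0.1 -0.1 -2.7] w 23.3 shift mm [-0.5 -0.  39.1] turn [-0.0001  0.0002  0.0001]
[-0.01202783 -0.02931258  0.03567835]
```

```bash

python3 -m handwheel '[[[0,0,0.003],[0,0,0],0],[[0,0,0.006],[0,0,0],0],[[0,0,0.009],[0,0,0],0],[[0,0,0.009],[0,0,0],0]]'
python3 -m handwheel '[[[0,0,0.003],[0,0,0],0],[[0,0,0.006],[0,0,0],0],[[0,0,0.009],[0,0,0],0],[[0,0,0.009],[0,0,0],0]]'
python3 -c "
from h import *
go(517,35,180.3,11.65);print(r.read_state()['ft_torque'])"
```

```text
time: 15.95
tool_pos: [0.5174, 0.0351, 0.2078]
tcp_rot: [-3.141, 0.001, 0.203]
wrist_force: [-0.3, 0.3, -3.0]
grip_width: 0.0231
grasp_force: 79.9
time: 16.35
tool_pos: [0.5174, 0.0351, 0.1988]
tcp_rot: [-3.141, 0.001, 0.203]
wrist_force: [0.2, -0.7, -2.9]
grip_width: 0.023
grasp_force: 79.9
t 16.35 pos [517.4  35.1 198.8] rpy [-1.7998e+02  4.0000e-02  1.1650e+01] F [ 0.2 -0.7 -2.9] w 23.0 shift mm [-0.4  0.  18.5] turn [-0.0003  0.0007  0.    ]
[ 0.02536346 -0.01126098  0.0075623 ]
```

```bash

python3 -m handwheel '[[[0,0,0.004],[0,0,0],0],[[0,0,0.008],[0,0,0],0],[[0,0,0.012],[0,0,0],0],[[0,0,0.016],[0,0,0],0],[[0,0,0.0185],[0,0,0],0]]'
python3 -m handwheel '[[[0,0,0],[0,0,0],0],[[0,0,0],[0,0,0],0],[[0,0,0],[0,0,0],0],[[0,0,0],[0,0,0],0],[[0,0,0],[0,0,0],0]]'
python3 - <<'E'
from h import *
go(517,35,180.3,11.65)
im=r.get_image("side"); P=cloud(im); c=im['color'][:,:,::-1]
cv2.imwrite('pics/g.png',cv2.resize(c[100:350,150:380],None,fx=2.3,fy=2.3,interpolation=2))
print("dock blk",rect(P,(190,225,245,290),(.065,.09)))
q=P.reshape(-1,3)*1000; q=q[(abs(q[:,0]-515)<35)&(abs(q[:,1]-35)<30)]
s=q[(q[:,2]>135)&(q[:,2]<165)]
print("lowest wide (shoulder underside should be ~145):",[(z,round(float(np.ptp(s[(s[:,2]>=z)&(s[:,2]<z+3)][:,0])),1)) for z in range(135,163,3) if ((s[:,2]>=z)&(s[:,2]<z+3)).any()])
E
```

```text
time: 16.85
tool_pos: [0.5175, 0.0351, 0.1803]
tcp_rot: [-3.141, 0.0, 0.203]
wrist_force: [0.5, 0.1, -1.9]
grip_width: 0.0231
grasp_force: 80.0
time: 17.35
tool_pos: [0.5176, 0.035, 0.1809]
tcp_rot: [3.141, -0.0, 0.203]
wrist_force: [0.5, -0.2, -2.5]
grip_width: 0.0231
grasp_force: 80.0
t 17.35 pos [517.6  35.  180.9] rpy [ 1.7999e+02 -1.0000e-02  1.1660e+01] F [ 0.5 -0.2 -2.5] w 23.1 shift mm [-0.6 -0.1  0.6] turn [ 0.0001 -0.0002  0.0001]
dock blk [583.3 266.8  37.2  37.1  82.5 280.  581.3 268.5  72.5]
lowest wide (shoulder underside should be ~145): [(135, 25.6), (144, 41.9), (147, 42.9), (150, 44.1), (153, 31.5), (156, 33.4), (159, 31.6), (162, 35.2)]
```

View pics/g.png

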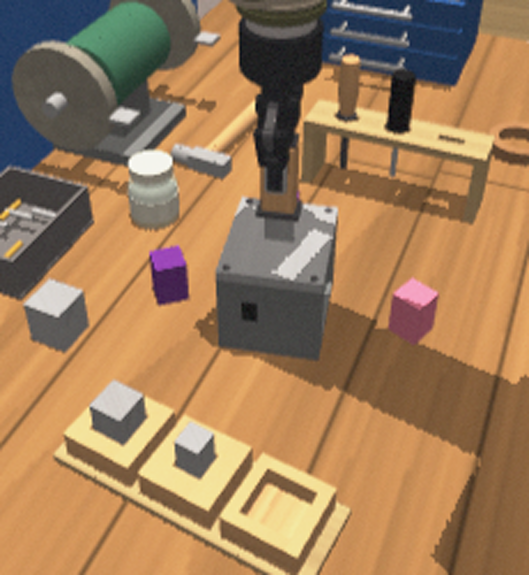

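The block is seated in its pocket at (118,410) in the crop. The chisel blade is through the slot at (280,225), with its shoulder about 35 mm above the plate, which puts about 50 mm of blade below the top face. The wrist reads only the chisel's weight. Handing in.

```bash
python3 -c "
from station import r
print(r.sign_off())"
```

```text
the job is handed in; nothing more can be done
None
```

The job is handed in at about 17 s: the block is upright and fully down in dock_medium and released, and the chisel is held still and upright with about 50 mm of blade below the demagnetiser's top face; the result of the judging was not shown.

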